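# Put the washed jars and measuring cup back into their fitted holders in the pull-out

### The job

Put the washed things from the drying mat back into the grey pull-out, each standing upright and fully down in the holder made for it: the slim round jar in the small round holder, the wide round jar in the large round holder, the square jar in the square holder, and the blue measuring cup in the blue holder with its handle through the notch. Set each one down gently (no dropping, no tipping over) and leave the funnel and the spare cap on the mat where they are.

Things in the scene. Friction and masses are not known exactly. Their poses are not given: they have to be found in the camera images.
- slim_jar_center (a point): Slim round straight-sided amber glass jar with a steel twist cap of the same width, standing upright: 42 mm diameter, 98 mm tall, about 0.2 kg. This point: its centre, 49 mm above its base. Its z axis is the jar's axis (up). Starts on the drying mat, a fixed grey pad 3 mm thick.
- wide_jar_center (a point): Wide round straight-sided amber glass jar with a steel twist cap of the same width, standing upright on the mat: 64 mm diameter, 84 mm tall, about 0.3 kg. This point: its centre, 42 mm above its base; z up along its axis.
- square_jar_center (a point): Square amber glass jar, 50 x 50 mm, 92 mm tall in all; the square body reaches 71 mm up, above it a round steel twist cap of 44 mm diameter; about 0.25 kg; upright on the mat. This point: its centre, 46 mm above its base; z up, x and y square to its flat sides.
- cup_center (a point): Blue enamel measuring cup, open at the top, standing upright on the mat: 60 mm outer diameter, straight-sided, 80 mm tall, wall 3 mm, about 0.16 kg. One D-shaped handle of 8 mm bar at its side along its +y axis, reaching 60 mm from the cup's axis, from 10 to 68 mm above the base. This point: on the cup's axis, 40 mm above its base; z up, y towards the handle.
- slim_holder_seat (a point): Small round holder of white plastic, a shallow dish with black floor: inside 58 mm, outside 66 mm diameter, inner floor 3 mm and rim 15 mm above its underside. Fixed in the grey pull-out. This point: centre of its inner floor, 19 mm above the worktop; z up, turning does not matter.
- wide_holder_seat (a point): Large round holder of white plastic, a shallow dish with black floor: inside 80 mm, outside 88 mm diameter, inner floor 3 mm and rim 15 mm above its underside. Fixed in the grey pull-out. This point: centre of its inner floor, 19 mm above the worktop; z up, turning does not matter.
- square_holder_seat (a point): Square holder of white plastic, a shallow tray with black floor: inside 66 x 66 mm, outside 74 x 74 mm, inner floor 3 mm and rim 15 mm above its underside. Fixed in the grey pull-out. This point: centre of its inner floor, 19 mm above the worktop; z up, x and y square to its sides.
- cup_holder_seat (a point): Blue round holder, black floor, inside 76, outside 84 mm diameter, rim 22 mm above its underside. A full-height notch in the rim for the handle, 35 mm wide, at its +y side, with a 3 mm thick tongue (black on blue) running out to 66 mm from the centre. The cup sits down fully only with its handle in the notch. Fixed in the grey pull-out. This point: centre of its inner floor, 19 mm above the worktop; z up, y towards the notch.
- funnel_center (a point): Stainless steel funnel standing mouth down on the mat, 66 mm diameter at the foot, 82 mm tall, with a narrow spout upward. Not to be moved. This point: on its axis, 41 mm above its foot.
- spare_cap_center (a point): Loose steel twist cap lying flat on the mat among the jars, 42 mm diameter, 14 mm high. Not to be moved. This point: its centre, 7 mm above its underside. The pull-out around the holders is a grey tray with side and front walls 16 mm thick whose tops stand 40 mm above the worktop; amber jars 136 mm high above the worktop stand fixed in it, further from the robot's middle line than the holders.
There are look-alikes about, which are no part of the job. Leave any green look-alike of the part that bears slim_jar_center alone.

How it is judged:
At the end, for the whole second after the job is handed in: Each of the four things stands upright (within 0.08 rad), at rest, within 12 mm of the centre of its own holder's floor and down on that floor (within 4 mm of height); the cup's handle lies in the notch (within 0.45 rad); the funnel and the spare cap are within 25 mm of where they were (horizontal distance between slim_jar_center and slim_holder_seat below 0.012 m and z of slim_jar_center in the frame of slim_holder_seat between 0.045 and 0.053 m and angle between each of slim_jar_center, wide_jar_center, square_jar_center, cup_center's own z axis and vertical below 0.08 rad and linear speed of each of slim_jar, wide_jar, square_jar, cup below 0.02 m/s and horizontal distance between wide_jar_center and wide_holder_seat below 0.012 m and z of wide_jar_center in the frame of wide_holder_seat between 0.038 and 0.046 m and horizontal distance between square_jar_center and square_holder_seat below 0.012 m and z of square_jar_center in the frame of square_holder_seat between 0.042 and 0.05 m and horizontal distance between cup_center and cup_holder_seat below 0.012 m and z of cup_center in the frame of cup_holder_seat between 0.036 and 0.044 m and angle between the y axis of cup_center and the y axis of cup_holder_seat, either way round below 0.45 rad and distance of each of funnel_center, spare_cap_center from where it was at the start of the episode below 0.025 m); the robot touches nothing.
It fails at once if a jar or the cup is tipped over (angle between any of slim_jar_center, wide_jar_center, square_jar_center, cup_center's own z axis and vertical above 0.7 rad).
It fails at once if a jar or the cup is dropped or thrown (moves faster than 0.7 m/s, a fall of 25 mm, with no finger on it) ((linear speed of slim_jar above 0.7 m/s and contact force between the fingers and slim_jar below 0.05 N) or (linear speed of wide_jar above 0.7 m/s and contact force between the fingers and wide_jar below 0.05 N) or (linear speed of square_jar above 0.7 m/s and contact force between the fingers and square_jar below 0.05 N) or (linear speed of cup above 0.7 m/s and contact force between the fingers and cup below 0.05 N)).
It fails at once if the funnel or the spare cap is shifted by more than 25 mm (distance of any of funnel_center, spare_cap_center from where it was at the start of the episode above 0.025 m).
It also fails if it takes over 128 s, if anything falls off the work surface, if the arm or the gripper's body presses on something with over 40 N, if the wrist force passes 120 N, or if a joint passes its speed limit or range.

### The arm

A 7-joint arm with a two-finger parallel gripper is mounted at the origin on the work surface. World frame = base frame: x ahead of the robot, y to its left, z up, the work surface at z = 0. Lengths are in m, angles in rad, forces in N, time in s.
With the tool pointing down it reaches from about 0.4 to 0.875 m from the base axis. Payload 19.3 kg.
Tool frame: the origin (TCP) lies where the fingers leave the gripper's body, on its centre line; the fingertips stand bot.tip_reach ahead of it and the grasp point (between the pads) lies 54 mm ahead of it (bot.tip_reach is the distance from the TCP to the fingertips, in m); z points along the fingers, y is the line along which they close (so a half turn about z gives the same grasp; the last joint's range is limited). The gripper opens to 85 mm and grips with 20 to 120 N. Pads are 22 mm wide; open, the fingers measure 114 mm over their backs; the gripper's body (76 mm by 85 mm) begins 54 mm behind the grasp point. The pads swing forward as they close: fully open they stand 13 mm farther back than shut.
Start: joints at [1.279, 0.521, -0.036, 1.599, 0.021, 1.021, -0.113], TCP at [0.137, -0.61, 0.304] pointing down, gripper open.
Joint ranges: [-2.91, 2.91], [-0.3, 2.13], [-1.5, 1.42], [0.17, 2.43], [-1.26, 4.41], [0.16, 1.93], [-2.52, 2.52]. Speed limits (rad/s): [1.89, 1.89, 2.39, 2.39, 3.01, 3.01, 3.01].

### API

Orientations are given as [roll, pitch, yaw] about the fixed x, y, z axes, in that order (R = Rz(yaw) Ry(pitch) Rx(roll)).
In Python, from workcell import bot gives the robot as it stands. The module is installed in compiled form; this text tells all that it offers.
- The arm moves only by the shell command python3 -m jog 'ROWS' [FORCE]. ROWS is JSON, a list that holds one entry, the list of rows, each a list of 7 numbers: the shift along the tool's x, y, z in mm, then the turn, a rotation vector about the tool's x, y, z in rad, then the opening, from 0 (shut) to 1 (fully open). In form: [[[tx, ty, tz, wx, wy, wz, fingers], ...]]. A call has 1 to 5 rows; each row shifts and turns the commanded pose from where the row before left it, along the tool's axes as they then stand; what a row does not reach is not made up. A row lasts 1/10 s, in which the tool goes at most 50 mm and 8.59 degrees, less where a joint would pass 70% of its speed; a pose out of reach is approached as far as the arm can. A call is refused whole if a number of a shift passes 50 or a number of a turn 0.15, either way. A call with a gripper value outside its range is refused whole. The fingers move at their own pace and stop on an object; FORCE is the grip in N (left out, the last holds). Time passes only in rows, so rows that do not move let the fingers close. It gives the time, the measured TCP pose, the force, the opening and the grip force at its end, in the units of the state.
- bot.observe(): the state, without advancing time (a new reading comes with each control period).
- bot.grab_frame(name): name is "scene" or "top" or "wrist"; returns a dict with "img" (480x640x3 uint8, red, green, blue), "intrinsics" (3x3 intrinsics, pixels), "R" (3x3) and "t" (3): a world point X has camera coordinates R X + t; the wrist camera has in their place "tool_from_camera" (4x4, takes a point from camera to tool coordinates, whose origin is the TCP and whose axes are the flange's). Camera axes: x right, y down, z forward; pixel columns grow to the right and rows downward; lengths in m; the calibration is good to about 2 mm. A picture is of the moment at which its call begins: read the wrist's pose just before it. There is no depth.
- bot.job_done(): hands the job in; it is judged then, once.
Trained networks look in a picture, given as the dict that the camera call returned (one of the last four; its "shot" number tells which), for a name from the list of things; names that differ only in an ending like _2 or _b are one class to them, and where a whole thing is asked for, a point or a joint stands for the part that bears it (a point fixed in the world has none). Each returns a list of dicts, best first, with "conf" (0 to 1); they miss things now and then, are a little off and sometimes report something else, mostly with a low value. They report only what shows in the picture. A call takes as long as a camera call. They do not tell look-alikes from the thing itself.
- bot.trace(query, picture): "region" (480x640 bool, what is visible of it).
- bot.spot_point(query, picture): "xyz" ([x, y, z] in m, in world coordinates, good to about 4 mm: a listed point, or the origin of a listed thing).
The state is a dict: "clock": time; "qpos": joint angles; "qd": joint speeds; "joint_efforts": joint torques, N m; "position": TCP position; "tool_rot": TCP orientation; "force": force on the tool from outside, world axes, zero at the start; "moment": the same for the moment, N m; "grip_width": finger opening in m; "finger_force": force on a finger pad.
Only numpy, scipy, OpenCV 4.12 (cv2) and the standard library are available. Lean on these libraries where they do the work, as an engineer would, in place of code of your own. Each camera call takes 0.05 s, during which the arm holds its last target. There are 200 camera calls.

## Working session

There is one attempt and no reset: what is moved stays moved. The work goes in short steps, Python scripts to look and compute and a shell command to move; the robot and the scene stay as the last step left them, time stands still between calls to the robot, and variables do not carry over. Pictures are saved under pics/ and viewed, at most 14 in all, crops included, and the job is handed in when it is done.

```bash
mkdir -p pics; cat > h.py <<'E'
import numpy as np, cv2
from workcell import bot
Q=["slim_jar_center","wide_jar_center","square_jar_center","cup_center","slim_holder_seat","wide_holder_seat","square_holder_seat","cup_holder_seat","funnel_center","spare_cap_center"]
def proj(f,X):
    p=f["intrinsics"]@(f["R"]@np.array(X)+f["t"]); return p[:2]/p[2]
def ray(f,uv,z):
    K,R,t=f["intrinsics"],f["R"],f["t"]; c=-R.T@t; d=R.T@np.linalg.solve(K,[uv[0],uv[1],1]); return c+d*(z-c[2])/d[2]
def save(f,n): cv2.imwrite("pics/"+n,f["img"][:,:,::-1])
E
python3 - <<'E'
from h import *
print(bot.observe(), bot.tip_reach)
for n in ["scene","top"]:
    f=bot.grab_frame(n); save(f,n+"0.png")
    print(n,-f["R"].T@f["t"])
    for q in Q:
        for r in bot.spot_point(q,f)[:3]: print(q,np.round(r["xyz"],3),round(r["conf"],2),proj(f,r["xyz"]).round())
E
```

```text
{'clock': 0.0, 'qpos': array([ 1.27883748,  0.52202606, -0.03635085,  1.60003277,  0.02119997,
        1.02108855, -0.1128115 ]), 'qd': array([-0.00109003, -0.00070756,  0.00054798,  0.00076066,  0.00071541,
       -0.00111229,  0.00024028]), 'joint_efforts': array([-2.24570875e-03, -9.27116776e+01,  1.97837390e+00, -3.69929731e+01,
        1.76861859e-02,  8.23345792e-03, -7.50287427e-05]), 'position': array([ 0.13738848, -0.60943846,  0.30330904]), 'tool_rot': array([-3.14042514e+00,  7.23987078e-05,  2.21758176e-01]), 'force': array([-0.10956616,  0.71262463, -0.28130785]), 'moment': array([-0.02426773,  0.05299624, -0.04008462]), 'finger_force': 0.0, 'grip_width': 0.08521263139383527} 0.0726
scene [ 1.13037346 -0.96613624  0.85295159]
slim_jar_center [0.245 0.352 0.05 ] 0.83 [320. 176.]
slim_jar_center [0.443 0.122 0.05 ] 0.57 [335. 230.]
wide_jar_center [0.597 0.307 0.046] 0.67 [423. 217.]
square_jar_center [0.603 0.166 0.05 ] 0.8 [401. 241.]
cup_center [0.459 0.308 0.043] 0.72 [377. 204.]
slim_holder_seat [ 0.598 -0.117  0.014] 0.75 [336. 315.]
slim_holder_seat [0.594 0.307 0.0
[... 557 characters left out ...]
_jar_center [0.455 0.304 0.043] 0.17 [169. 253.]
square_jar_center [0.596 0.162 0.048] 0.93 [247. 180.]
cup_center [0.454 0.307 0.044] 0.63 [167. 253.]
cup_center [0.522 0.231 0.011] 0.53 [212. 221.]
slim_holder_seat [ 0.599 -0.115  0.014] 0.98 [390. 186.]
slim_holder_seat [0.598 0.309 0.047] 0.28 [169. 177.]
wide_holder_seat [ 0.465 -0.25   0.015] 0.61 [459. 256.]
wide_holder_seat [ 0.599 -0.114  0.019] 0.29 [390. 186.]
square_holder_seat [ 0.617 -0.273  0.016] 0.9 [471. 179.]
cup_holder_seat [ 0.477 -0.091  0.022] 0.77 [378. 247.]
funnel_center [0.7   0.225 0.044] 0.58 [216. 127.]
spare_cap_center [0.522 0.231 0.01 ] 0.54 [212. 221.]
spare_cap_center [ 0.479 -0.094  0.019] 0.33 [379. 246.]
```

View pics/scene0.png

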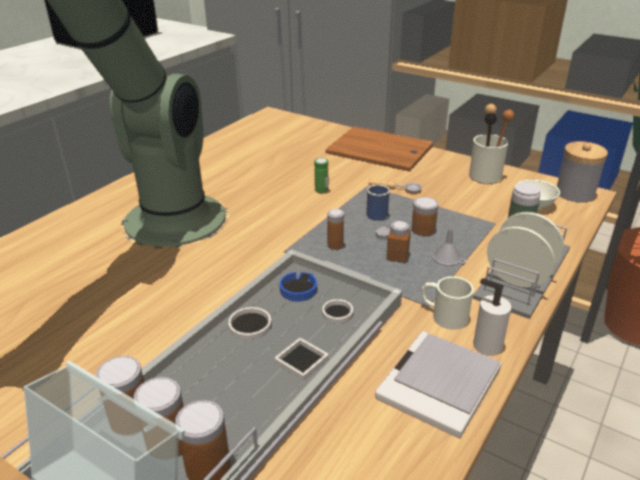

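View pics/top0.png

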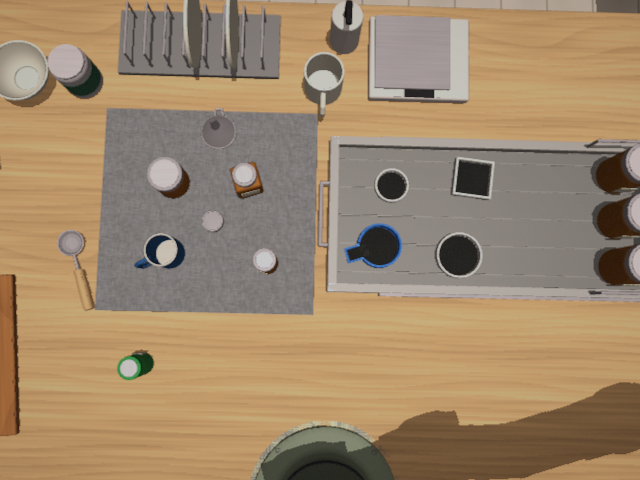

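Slim jar candidates in the top view are the amber one at (265,260), the green look-alike at (130,367) and the loose cap at (212,221). The wide jar is at (166,176), the square jar at (246,178), and the cup at (161,250) with its handle at (140,264). The amber one is the slim jar. I'll confirm that with a close crop and refine the positions.

```bash
python3 - <<'E'
from h import *
f=bot.grab_frame("top"); im=f["img"]
a=cv2.resize(np.hstack([im[120:300,100:300],im[130:310,330:510]])[:,:,::-1],None,fx=2.1,fy=2.1,interpolation=cv2.INTER_CUBIC); cv2.imwrite("pics/crop1.png",a)
hsv=cv2.cvtColor(im,cv2.COLOR_RGB2HSV)
def best(q,near):
    rs=bot.trace(q,f); 
    for r in rs:
        m=r["region"]; ys,xs=np.nonzero(m)
        if len(xs) and abs(xs.mean()-near[0])<20 and abs(ys.mean()-near[1])<20: return m
N={"slim_jar_center":(265,262,.101),"wide_jar_center":(168,176,.087),"square_jar_center":(246,179,.095),"cup_center":(158,252,.083),"spare_cap_center":(212,221,.017),"funnel_center":(218,130,.003)}
for q,(u,v,z) in N.items():
    m=best(q,(u,v))
    if m is None: print(q,None); continue
    w=m&(hsv[:,:,1]<70)&(hsv[:,:,2]>120); c=np.argwhere(w)[:,::-1]
    if len(c)>5:
        (x,y),r=cv2.minEnclosingCircle(c.astype(np.float32)); print(q,len(c),"cap",ray(f,c.mean(0),z).round(4),ray(f,(x,y),z).round(4),round(r,1))
# holders: dark floor
dark=(hsv[:,:,2]<60).astype(np.uint8)
n,l,s,c=cv2.connectedComponentsWithStats(dark)
for i in range(1,n):
    if s[i,4]>300 and 330<c[i][0]<520 and 140<c[i][1]<290: print("dark",s[i],c[i],ray(f,c[i],.019).round(4), ray(f,c[i],.031).round(4), cv2.minAreaRect(np.argwhere(l==i)[:,::-1].astype(np.float32)))
blue=((hsv[:,:,0]>100)&(hsv[:,:,0]<130)&(hsv[:,:,1]>120)&(hsv[:,:,2]>40)).astype(np.uint8)
n,l,s,c=cv2.connectedComponentsWithStats(blue)
for i in range(1,n):
    if s[i,4]>40: print("blue",s[i],c[i])
E
```

```text
slim_jar_center 419 cap [0.441  0.1221 0.101 ] [0.4396 0.1213 0.101 ] 12.4
wide_jar_center 976 cap [0.5979 0.3114 0.087 ] [0.5955 0.3128 0.087 ] 19.1
square_jar_center 447 cap [0.5977 0.1633 0.095 ] [0.59   0.1623 0.095 ] 15.8
cup_center 570 cap [0.456 0.306 0.083] [0.4583 0.3117 0.083 ] 17.2
spare_cap_center 377 cap [0.522  0.2317 0.017 ] [0.5229 0.232  0.017 ] 11.3
funnel_center 207 cap [0.7019 0.2292 0.003 ] [0.7089 0.2307 0.003 ] 20.4
dark [456 161  34  35 948] [472.6128692  178.09810127] [ 0.6183 -0.2765  0.019 ] [ 0.6157 -0.2732  0.031 ] ((472.72930908203125, 178.03057861328125), (31.45496368408203, 30.6619815826416), 7.594643592834473)
dark [378 173  27  26 561] [391.01069519 185.43315508] [ 0.5995 -0.116   0.019 ] [ 0.597  -0.1144  0.031 ] ((391.0, 185.5), (25.0, 26.0), 90.0)
dark [ 348  228   49   37 1205] [375.81493776 246.69626556] [ 0.4784 -0.0878  0.019 ] [ 0.4772 -0.0865  0.031 ] ((373.1439208984375, 244.82296752929688), (47.56171417236328, 36.30860137939453), 10.491477012634277)
dark [ 440  236   38   39 1159] [458.2364107  255.00172563] [ 0.4661 -0.2479  0.019 ] [ 0.465  -0.2449  0.031 ] ((458.5, 255.0), (38.0, 37.0), 90.0)
blue [345 224  57  44 503] [376.49105368 245.49900596]
blue [146 236  23  28 271] [154.02583026 247.20295203]
blue [165 240  19  28 180] [177.32222222 256.32777778]
blue [135 258  16  10  81] [141.72839506 263.58024691]
```

View pics/crop1.png

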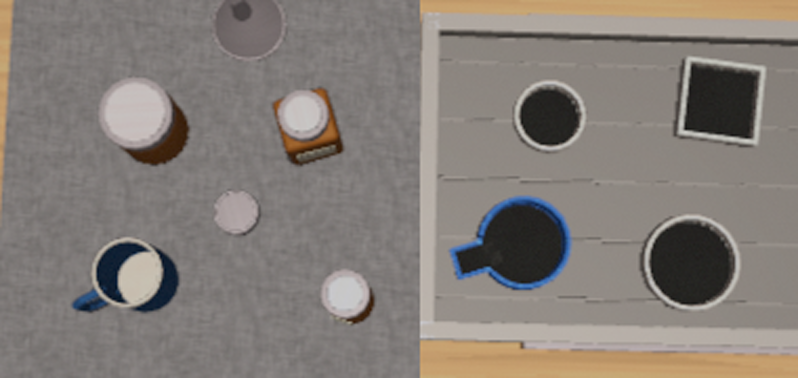

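The crop shows the amber slim jar at crop (346,295), with a white cap and an amber body, so the choice holds. The square jar and its holder are turned differently. The cup handle points to (76,303) and the notch to (455,262). Next I work out the angles.

```bash
python3 - <<'E'
from h import *
f=bot.grab_frame("top")
L=lambda x,y:(100+x/2.1,120+y/2.1); R=lambda x,y:(330+(x-420)/2.1,130+y/2.1)
def ang(p,q): d=q-p; return round(float(np.arctan2(d[1],d[0])),3)
c=ray(f,L(128,272),.083); h=ray(f,L(76,303),.06); print("cup",c,h,ang(c,h))
c=ray(f,R(525,243),.038); h=ray(f,R(455,262),.019); print("cuph",c,h,ang(c,h))
P=[ray(f,R(*p),.031) for p in [(685,57),(765,68),(757,145),(677,133)]]; print("sqh",np.mean(P,0),ang(P[1],P[0]),ang(P[2],P[3]),ang(P[2],P[1]),ang(P[3],P[0]))
P=[ray(f,L(*p),.074) for p in [(274,99),(327,88),(342,152),(289,163)]]; print("sq",np.mean(P,0),ang(P[1],P[0]),ang(P[2],P[3]),ang(P[2],P[1]),ang(P[3],P[0]))
E
```

```text
cup [0.45737432 0.30994787 0.083     ] [0.43094751 0.35958233 0.06      ] 2.06
cuph [ 0.47854768 -0.09364067  0.038     ] [ 0.46139638 -0.03162301  0.019     ] 1.841
sqh [ 0.61607337 -0.27466703  0.031     ] 1.459 1.446 -0.11 -0.104
sq [0.59205652 0.16013628 0.074     ] 1.807 1.805 0.258 0.262
```

```bash
cat >> h.py <<'E'
def plan(*way,start=None):
    """way: (x,y,z_grasp,yaw); prints tool-frame rows, z is of the grasp point (54 mm ahead of TCP)"""
    o=bot.observe(); p=np.append(o["position"],o["tool_rot"][2]) if start is None else np.array(start,float)
    if start is None: p[2]-=.054; print("tilt",o["tool_rot"][:2].round(3),"at",p.round(4))
    for w in way:
        w=np.array(w,float); d=w-p; d[3]=(d[3]+np.pi)%(2*np.pi)-np.pi
        n=int(np.ceil(max(np.linalg.norm(d[:3])/.0485,abs(d[3])/.145,1)))
        for k in range(n):
            y=p[3]+d[3]*k/n; s=d[:3]/n*1000; c,sn=np.cos(y),np.sin(y)
            print("[%.0f,%.0f,%.0f,0,0,%.3f]"%(c*s[0]+sn*s[1],sn*s[0]-c*s[1],-s[2],-d[3]/n),end=" ")
        print("| n=",n); p=w
E
python3 -c "
from h import *
plan((.45,-.30,.24,1.2),(.599,.1635,.20,1.80))"
```

```text
tilt [-3.142  0.   ] at [ 0.1375 -0.6097  0.2499  0.2218]
[37,-23,1,0,0,-0.098] [39,-20,1,0,0,-0.098] [41,-16,1,0,0,-0.098] [42,-12,1,0,0,-0.098] [43,-7,1,0,0,-0.098] [44,-3,1,0,0,-0.098] [44,1,1,0,0,-0.098] [44,6,1,0,0,-0.098] [43,10,1,0,0,-0.098] [42,14,1,0,0,-0.098] | n= 10
[44,-3,4,0,0,-0.055] [44,-0,4,0,0,-0.055] [44,2,4,0,0,-0.055] [44,5,4,0,0,-0.055] [44,7,4,0,0,-0.055] [43,9,4,0,0,-0.055] [43,12,4,0,0,-0.055] [42,14,4,0,0,-0.055] [41,16,4,0,0,-0.055] [40,18,4,0,0,-0.055] [39,21,4,0,0,-0.055] | n= 11
```

```bash
python3 -m jog '[[[37,-23,1,0,0,-0.1,1],[39,-20,1,0,0,-0.1,1],[41,-16,1,0,0,-0.1,1],[42,-12,1,0,0,-0.1,1],[43,-7,1,0,0,-0.1,1]]]'
python3 -m jog '[[[44,-3,1,0,0,-0.1,1],[44,1,1,0,0,-0.1,1],[44,6,1,0,0,-0.1,1],[43,10,1,0,0,-0.1,1],[42,14,1,0,0,-0.1,1]]]'
python3 -c "
from h import *
plan((.599,.1635,.20,1.80))"
```

```text
clock: 2.0
position: [0.2923, -0.453, 0.2991]
tool_rot: [3.141, 0.0, 0.726]
force: [0.6, -1.4, -0.3]
grip_width: 0.0855
finger_force: 0.0
clock: 2.5
position: [0.4473, -0.2955, 0.2941]
tool_rot: [3.141, 0.0, 1.226]
force: [-0.6, -1.3, 0.0]
grip_width: 0.0853
finger_force: 0.0
tilt [3.141 0.   ] at [ 0.4473 -0.2955  0.2401  1.2257]
[44,-1,4,0,0,-0.052] [44,1,4,0,0,-0.052] [44,3,4,0,0,-0.052] [44,6,4,0,0,-0.052] [43,8,4,0,0,-0.052] [43,10,4,0,0,-0.052] [42,12,4,0,0,-0.052] [41,15,4,0,0,-0.052] [41,17,4,0,0,-0.052] [40,19,4,0,0,-0.052] [39,21,4,0,0,-0.052] | n= 11
```

```bash
python3 -m jog '[[[44,-1,4,0,0,-0.052,1],[44,1,4,0,0,-0.052,1],[44,3,4,0,0,-0.052,1],[44,6,4,0,0,-0.052,1],[43,8,4,0,0,-0.052,1]]]' >/dev/null
python3 -m jog '[[[43,10,4,0,0,-0.052,1],[42,12,4,0,0,-0.052,1],[41,15,4,0,0,-0.052,1],[41,17,4,0,0,-0.052,1],[40,19,4,0,0,-0.052,1]]]' >/dev/null
python3 -m jog '[[[39,21,4,0,0,-0.052,1],[0,0,0,0,0,0,1],[0,0,0,0,0,0,1]]]'
cat >> h.py <<'E'
from scipy.spatial.transform import Rotation as Ro
def wrist():
    o=bot.observe(); f=bot.grab_frame("wrist")
    T=np.eye(4); T[:3,:3]=Ro.from_euler("xyz",o["tool_rot"]).as_matrix(); T[:3,3]=o["position"]
    W=np.linalg.inv(T@f["tool_from_camera"]); f["R"],f["t"]=W[:3,:3],W[:3,3]
    return f
E
python3 - <<'E'
from h import *
f=wrist(); save(f,"w1.png")
for q in Q:
    for r in bot.spot_point(q,f)[:2]: print(q,np.round(r["xyz"],4),round(r["conf"],2),proj(f,r["xyz"]).round())
plan((.599,.1635,.053,1.80))
E
```

```text
clock: 3.8
position: [0.6, 0.1637, 0.2494]
tool_rot: [-3.141, -0.0, 1.795]
force: [0.2, -1.2, -0.3]
grip_width: 0.0857
finger_force: 0.0
slim_jar_center [0.443  0.121  0.0532] 0.77 [118. 244.]
cup_holder_seat [0.6974 0.2266 0.0414] 0.63 [454. 185.]
funnel_center [0.6999 0.2251 0.0436] 0.72 [458. 188.]
spare_cap_center [0.5221 0.2274 0.0081] 0.68 [247. 133.]
tilt [3.141 0.   ] at [0.6002 0.1625 0.196  1.7934]
[0,-0,48,0,0,-0.002] [0,-0,48,0,0,-0.002] [0,-0,48,0,0,-0.002] | n= 3
```

View pics/w1.png

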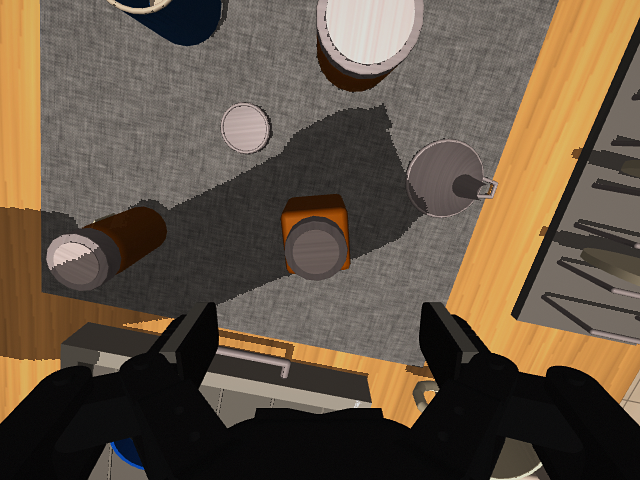

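The wrist view shows the square jar at (316,245), nearly aligned with the fingers. The spare cap is at (246,128), the funnel at (447,178), the slim jar cap at (77,262) and the wide cap at (370,20).

```bash
python3 - <<'E'
from h import *
f=wrist()
print("sqcap",ray(f,(317,249),.095),"slimcap",ray(f,(77.5,262.5),.101),"cap",ray(f,(246,128),.017))
P=[ray(f,p,.074) for p in [(283,211),(347,208),(349,269),(288,273)]]; print(np.mean(P,0)); 
for a,b in [(0,1),(3,2),(3,0),(2,1)]: d=P[b]-P[a]; print(np.arctan2(d[1],d[0]),np.linalg.norm(d))
E
```

```text
sqcap [0.59882056 0.16485491 0.095     ] slimcap [0.44237602 0.12154806 0.101     ] cap [0.52288525 0.23057214 0.017     ]
[0.59868387 0.1641827  0.074     ]
0.27038377080681075 0.04650029708832862
0.2930874565725076 0.04684525798798704
1.8428348312313485 0.04845426162473791
1.8498960739314532 0.047392526790147396
```

```bash
python3 -m jog '[[[2,-1,40,0,0,-0.05,1],[0,0,45,0,0,0,1],[0,0,38,0,0,0,1],[0,0,20,0,0,0,1],[0,0,0,0,0,0,1]]]'
python3 -m jog '[[[0,0,0,0,0,0,0],[0,0,0,0,0,0,0],[0,0,0,0,0,0,0],[0,0,0,0,0,0,0],[0,0,0,0,0,0,0]]]' 40
python3 -m jog '[[[0,0,0,0,0,0,0],[0,0,0,0,0,0,0],[0,0,-5,0,0,0,0],[0,0,-15,0,0,0,0]]]'
```

```text
clock: 4.9
position: [0.5974, 0.1642, 0.1042]
tool_rot: [-3.137, -0.0, 1.844]
force: [-0.9, 0.7, 0.9]
grip_width: 0.0854
finger_force: 0.0
clock: 5.4
position: [0.5994, 0.1647, 0.1086]
tool_rot: [3.139, 0.0, 1.844]
force: [-1.4, -1.3, 5.9]
grip_width: 0.0494
finger_force: 41.1
clock: 5.8
position: [0.5984, 0.1643, 0.1272]
tool_rot: [-3.14, 0.0, 1.844]
force: [0.4, -0.2, -2.6]
grip_width: 0.0497
finger_force: 42.1
```

```bash
python3 -c "
from h import *
plan((.5988,.1645,.15,1.845),(.618,-.275,.15,1.45),(.618,-.275,.079,1.45))"
```

```text
tilt [-3.14  0.  ] at [0.5984 0.1643 0.0732 1.8438]
[0,0,-38,0,0,-0.001] [0,0,-38,0,0,-0.001] | n= 2
[-43,-10,-0,0,0,0.040] [-43,-8,-0,0,0,0.040] [-43,-7,-0,0,0,0.040] [-44,-5,-0,0,0,0.040] [-44,-3,-0,0,0,0.040] [-44,-1,-0,0,0,0.040] [-44,0,-0,0,0,0.040] [-44,2,-0,0,0,0.040] [-44,4,-0,0,0,0.040] [-44,5,-0,0,0,0.040] | n= 10
[0,0,36,0,0,-0.000] [0,0,36,0,0,-0.000] | n= 2
```

```bash
python3 -m jog '[[[0,0,-25,0,0,0,0],[0,0,-40,0,0,0,0],[-25,-5,-12,0,0,0,0],[-43,-10,0,0,0,0.04,0],[-43,-8,0,0,0,0.04,0]]]'
python3 -m jog '[[[-43,-7,0,0,0,0.04,0],[-44,-5,0,0,0,0.04,0],[-44,-3,0,0,0,0.04,0],[-44,-1,0,0,0,0.04,0],[-44,0,0,0,0,0.04,0]]]'
python3 -m jog '[[[-44,2,0,0,0,0.04,0],[-35,4,0,0,0,0.04,0],[-20,6,0,0,0,0.06,0],[0,0,0,0,0,0,0],[0,0,0,0,0,0,0]]]'
python3 - <<'E'
from h import *
f=wrist(); save(f,"w2.png")
for q in Q[4:8]:
    for r in bot.spot_point(q,f)[:2]: print(q,np.round(r["xyz"],4),round(r["conf"],2),proj(f,r["xyz"]).round())
print(proj(f,(.618,-.275,.019)))
plan((.618,-.275,.079,1.45))
E
```

```text
clock: 6.3
position: [0.605, 0.0503, 0.206]
tool_rot: [3.139, 0.0, 1.763]
force: [0.6, -0.3, -2.6]
grip_width: 0.0495
finger_force: 42.4
clock: 6.8
position: [0.6135, -0.1703, 0.2055]
tool_rot: [3.14, 0.0, 1.562]
force: [1.7, -0.7, -2.0]
grip_width: 0.0497
finger_force: 42.4
clock: 7.3
position: [0.6218, -0.268, 0.2049]
tool_rot: [3.141, -0.0, 1.424]
force: [-0.3, 0.4, -2.1]
grip_width: 0.0495
finger_force: 42.4
slim_holder_seat [ 0.5979 -0.1195  0.0226] 0.81 [249.  28.]
wide_holder_seat [ 0.465  -0.2441  0.0153] 0.78 [117. 238.]
square_holder_seat [ 0.6151 -0.2766  0.0149] 0.94 [312. 250.]
cup_holder_seat [ 0.4808 -0.0913  0.0208] 0.88 [61. 10.]
cup_holder_seat [ 0.5987 -0.1185  0.0226] 0.52 [249.  26.]
[315.41795106 249.06219155]
tilt [ 3.141 -0.   ] at [ 0.622  -0.2672  0.1503  1.4252]
[-4,-1,36,0,0,-0.012] [-4,-1,36,0,0,-0.012] | n= 2
```

View pics/w2.png

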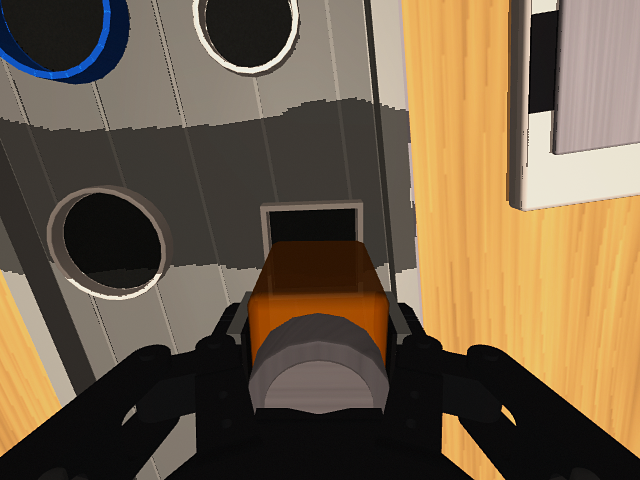

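The square holder's outer far edge runs (262,206) to (362,202), and the jar hangs just behind it.

```bash
python3 - <<'E'
from h import *
f=wrist()
P=[ray(f,p,.031) for p in [(262,206),(362,202),(267,250)]]; d=P[1]-P[0]; a=np.arctan2(d[1],d[0]);print("edge",a+np.pi/2,np.linalg.norm(d),P)
m=(P[0]+P[1])/2; print("centre",m+.037*np.array([np.sin(a),-np.cos(a),0]))
print("wide",ray(f,(107.5,242),.031))
E
```

```text
edge 1.4656990977052893 0.07150582081158112 [array([ 0.58576238, -0.2326687 ,  0.031     ]), array([ 0.65687365, -0.24016993,  0.031     ]), array([ 0.58307464, -0.26575833,  0.031     ])]
centre [ 0.61743657 -0.27321516  0.031     ]
wide [ 0.4677376  -0.24257503  0.031     ]
```

```bash
python3 -m jog '[[[-8,-4,0,0,0,-0.03,0],[0,0,30,0,0,0,0],[0,0,30,0,0,0,0],[0,0,8,0,0,0,0],[0,0,4,0,0,0,0]]]'
python3 -m jog '[[[0,0,4,0,0,0,0],[0,0,2,0,0,0,0],[0,0,2,0,0,0,0],[0,0,1,0,0,0,0],[0,0,0,0,0,0,0]]]'
```

```text
clock: 8.1
position: [0.6167, -0.275, 0.1315]
tool_rot: [-3.141, -0.0, 1.454]
force: [0.7, 0.1, -1.1]
grip_width: 0.0498
finger_force: 42.3
clock: 8.6
position: [0.6171, -0.2756, 0.1246]
tool_rot: [3.14, 0.001, 1.454]
force: [-5.8, 2.6, 13.9]
grip_width: 0.0495
finger_force: 44.2
```

```bash
python3 -m jog '[[[0,0,-1,0,0,0,0.75],[0,0,0,0,0,0,0.9],[0,0,0,0,0,0,1],[0,0,0,0,0,0,1]]]'
python3 -m jog '[[[0,0,-20,0,0,0,1],[0,0,-45,0,0,0,1],[0,0,-45,0,0,0,1],[0,0,-30,0,0,0,1]]]'
python3 - <<'E'
from h import *
f=bot.grab_frame("scene")
for q in Q[:4]:
    for r in bot.spot_point(q,f)[:2]: print(q,np.round(r["xyz"],4),round(r["conf"],2))
plan((.599,.309,.20,1.85))
E
```

```text
clock: 9.0
position: [0.6168, -0.2755, 0.1239]
tool_rot: [3.141, -0.0, 1.454]
force: [0.2, 0.1, -0.3]
grip_width: 0.0853
finger_force: 0.0
clock: 9.4
position: [0.6172, -0.2755, 0.2671]
tool_rot: [3.139, 0.0, 1.454]
force: [0.2, 1.0, -0.1]
grip_width: 0.0856
finger_force: 0.0
slim_jar_center [0.4431 0.1217 0.0502] 0.71
slim_jar_center [0.2458 0.3499 0.0473] 0.63
wide_jar_center [0.5935 0.309  0.0463] 0.65
wide_jar_center [ 0.4655 -0.2471  0.0182] 0.51
square_jar_center [ 0.6197 -0.2757  0.0642] 0.86
square_jar_center [ 0.4804 -0.0967  0.0172] 0.21
tilt [-3.141 -0.   ] at [ 0.6164 -0.2754  0.2092  1.4538]
[44,-7,1,0,0,-0.030] [45,-5,1,0,0,-0.030] [45,-4,1,0,0,-0.030] [45,-2,1,0,0,-0.030] [45,-1,1,0,0,-0.030] [45,0,1,0,0,-0.030] [45,2,1,0,0,-0.030] [45,3,1,0,0,-0.030] [45,4,1,0,0,-0.030] [45,6,1,0,0,-0.030] [44,7,1,0,0,-0.030] [44,8,1,0,0,-0.030] [44,10,1,0,0,-0.030] | n= 13
```

```bash
python3 -m jog '[[[44,-7,0,0,0,-0.03,1],[45,-5,0,0,0,-0.03,1],[45,-4,0,0,0,-0.03,1],[45,-2,0,0,0,-0.03,1],[45,-1,0,0,0,-0.03,1]]]' >/dev/null
python3 -m jog '[[[45,0,0,0,0,-0.03,1],[45,2,0,0,0,-0.03,1],[45,3,0,0,0,-0.03,1],[45,4,0,0,0,-0.03,1],[45,6,0,0,0,-0.03,1]]]' >/dev/null
python3 -m jog '[[[44,7,0,0,0,-0.03,1],[44,8,0,0,0,-0.03,1],[40,10,0,0,0,-0.03,1],[0,0,0,0,0,0,1],[0,0,0,0,0,0,1]]]'
python3 - <<'E'
from h import *
f=wrist(); save(f,"w3.png")
for q in Q[:4]+Q[8:]:
    for r in bot.spot_point(q,f)[:2]: print(q,np.round(r["xyz"],4),round(r["conf"],2),proj(f,r["xyz"]).round())
plan((.598,.310,.058,1.85))
E
```

```text
clock: 11.15
position: [0.6013, 0.3064, 0.2622]
tool_rot: [-3.139, 0.0, 1.846]
force: [-0.1, -0.8, 0.0]
grip_width: 0.0852
finger_force: 0.0
slim_jar_center [0.4447 0.1197 0.0528] 0.59 [109. 370.]
cup_center [0.4593 0.3107 0.0429] 0.74 [156. 179.]
cup_center [0.444  0.1219 0.0531] 0.46 [108. 368.]
funnel_center [0.6983 0.2253 0.0468] 0.82 [394. 337.]
spare_cap_center [0.52  0.231 0.008] 0.73 [221. 269.]
tilt [3.142 0.   ] at [0.6023 0.3048 0.2099 1.8426]
[2,-1,38,0,0,-0.002] [2,-1,38,0,0,-0.002] [2,-1,38,0,0,-0.002] [2,-1,38,0,0,-0.002] | n= 4
```

View pics/w3.png

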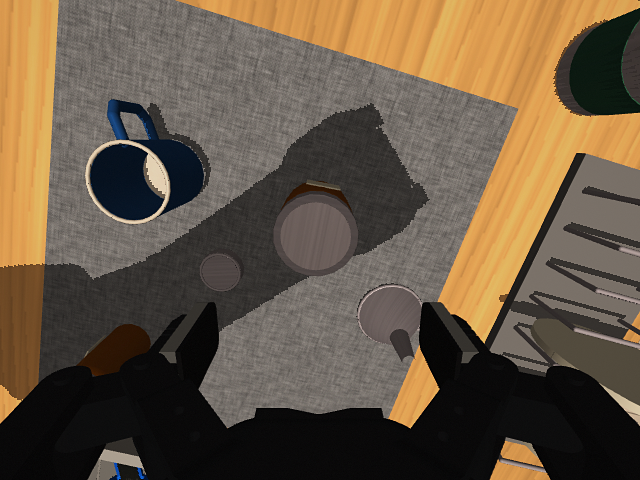

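The wide cap is at (316,233). The cup rim is at (128,181) with its handle's outer bar at (112,102), and the funnel and spare cap are clear of the fingers.

```bash
python3 - <<'E'
from h import *
f=wrist()
w=ray(f,(316,233),.087); print("wide",w)
c=ray(f,(128,181),.083); print("cup",c)
for p,z in [((112,102),.067),((112,102),.071),((143,106),.017),((143,106),.013)]:
    h=ray(f,p,z); print(h, np.arctan2(*(h-c)[1::-1]), np.linalg.norm((h-c)[:2]))
plan((w[0],w[1],.058,1.85))
E
```

```text
wide [0.59858385 0.31197537 0.087     ]
cup [0.45759681 0.31194452 0.083     ]
[0.43213842 0.36148091 0.067     ] 2.045528177750154 0.055695454756195265
[0.43438396 0.36172803 0.071     ] 2.0071023384252324 0.0549293620224798
[0.4300325  0.36231509 0.017     ] 2.0715106108634447 0.05741938285129476
[0.42811424 0.36211742 0.013     ] 2.1020626693707185 0.058194000798602624
tilt [3.141 0.   ] at [0.6023 0.305  0.21   1.8428]
[2,-0,38,0,0,-0.002] [2,-0,38,0,0,-0.002] [2,-0,38,0,0,-0.002] [2,-0,38,0,0,-0.002] | n= 4
```

```bash
python3 -m jog '[[[7,-2,35,0,0,0,1],[0,0,48,0,0,0,1],[0,0,40,0,0,0,1],[0,0,20,0,0,0,1],[0,0,9,0,0,0,1]]]'
python3 -m jog '[[[0,0,0,0,0,0,1],[0,0,0,0,0,0,0],[0,0,0,0,0,0,0],[0,0,0,0,0,0,0],[0,0,0,0,0,0,0]]]' 40
python3 -m jog '[[[0,0,0,0,0,0,0],[0,0,-5,0,0,0,0],[0,0,-20,0,0,0,0],[0,0,-45,0,0,0,0],[0,0,-35,0,0,0,0]]]'
python3 -c "
from h import *
plan((.598,.311,.165,1.85),(.466,-.246,.165,1.5))"
```

```text
clock: 12.05
position: [0.5975, 0.3112, 0.1097]
tool_rot: [-3.139, 0.001, 1.844]
force: [-0.9, -0.9, 0.3]
grip_width: 0.0853
finger_force: 0.0
clock: 12.55
position: [0.5988, 0.3122, 0.1137]
tool_rot: [3.139, -0.0, 1.844]
force: [-2.2, -0.6, 3.8]
grip_width: 0.0633
finger_force: 42.8
clock: 13.05
position: [0.5983, 0.312, 0.2198]
tool_rot: [3.14, -0.001, 1.844]
force: [1.0, 0.3, -3.4]
grip_width: 0.063
finger_force: 45.4
tilt [ 3.14e+00 -1.00e-03] at [0.5983 0.312  0.1658 1.8439]
[-1,-1,1,0,0,-0.006] | n= 1
[-42,-23,-0,0,0,0.029] [-42,-22,-0,0,0,0.029] [-43,-21,-0,0,0,0.029] [-43,-20,-0,0,0,0.029] [-44,-18,-0,0,0,0.029] [-45,-17,-0,0,0,0.029] [-45,-16,-0,0,0,0.029] [-45,-14,-0,0,0,0.029] [-46,-13,-0,0,0,0.029] [-46,-12,-0,0,0,0.029] [-47,-10,-0,0,0,0.029] [-47,-9,-0,0,0,0.029] | n= 12
```

```bash
python3 -m jog '[[[-25,-14,-5,0,0,0,0],[-42,-23,0,0,0,0.03,0],[-42,-22,0,0,0,0.03,0],[-43,-21,0,0,0,0.03,0],[-43,-20,0,0,0,0.03,0]]]'
python3 -m jog '[[[-44,-18,0,0,0,0.03,0],[-45,-17,0,0,0,0.03,0],[-45,-16,0,0,0,0.03,0],[-45,-14,0,0,0,0.03,0],[-46,-13,0,0,0,0.03,0]]]'
python3 -m jog '[[[-46,-12,0,0,0,0.03,0],[-40,-10,0,0,0,0.03,0],[-25,-5,0,0,0,0.03,0],[0,0,0,0,0,0,0],[0,0,0,0,0,0,0]]]'
python3 - <<'E'
from h import *
f=wrist(); save(f,"w4.png")
for q in Q[4:8]:
    for r in bot.spot_point(q,f)[:2]: print(q,np.round(r["xyz"],4),round(r["conf"],2),proj(f,r["xyz"]).round())
plan((.466,-.246,.165,1.5))
E
```

```text
clock: 13.55
position: [0.5455, 0.097, 0.2228]
tool_rot: [3.14, 0.0, 1.722]
force: [1.5, -0.3, -2.6]
grip_width: 0.063
finger_force: 45.5
clock: 14.05
position: [0.4887, -0.1343, 0.2229]
tool_rot: [3.14, 0.001, 1.573]
force: [1.1, 0.6, -3.9]
grip_width: 0.063
finger_force: 45.5
clock: 14.55
position: [0.46, -0.2431, 0.2226]
tool_rot: [3.141, 0.0, 1.483]
force: [-0.4, 0.9, -2.7]
grip_width: 0.0634
finger_force: 45.4
slim_holder_seat [ 0.6042 -0.1192  0.0189] 0.82 [506.  49.]
wide_holder_seat [ 0.464  -0.2437  0.0162] 0.81 [324. 233.]
cup_holder_seat [ 0.4782 -0.0914  0.0199] 0.86 [326.  21.]
tilt [ 3.141 -0.   ] at [ 0.4603 -0.2421  0.1681  1.4854]
[-3,6,3,0,0,-0.015] | n= 1
```

View pics/w4.png

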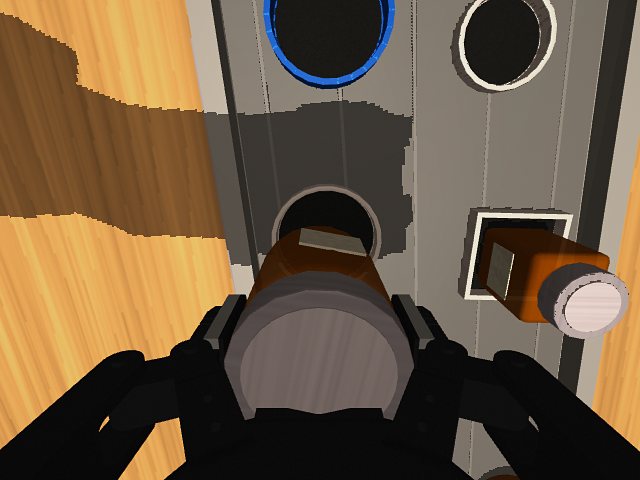

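The square jar stands in its holder at (540,270). The wide holder's rim has its top at (328,185), left edge at (274,235) and right edge at (382,235). The slim rim spans u 459–556.

```bash
python3 - <<'E'
from h import *
f=wrist()
l,r,t=[ray(f,p,.031) for p in [(273.5,236),(382,236),(328,185)]]
print(l,r,t, "mid",(l+r)/2,np.linalg.norm(l-r))
fwd=np.array([np.cos(1.485),np.sin(1.485),0]); print("from top",t-.044*fwd)
b=ray(f,(499,91),.031); print("slim bottom",b, b+.033*fwd)
plan((.466,-.245,.165,1.5))
E
```

```text
[ 0.42480796 -0.23748678  0.031     ] [ 0.50999856 -0.24476985  0.031     ] [ 0.47068281 -0.20128033  0.031     ] mid [ 0.46740326 -0.24112831  0.031     ] 0.08550135215423708
from top [ 0.4669124  -0.24511848  0.031     ]
slim bottom [ 0.59483203 -0.14627986  0.031     ] [ 0.59765984 -0.11340124  0.031     ]
tilt [ 3.141 -0.   ] at [ 0.4603 -0.2422  0.168   1.4852]
[-2,6,3,0,0,-0.015] | n= 1
```

```bash
python3 -m jog '[[[-3,6,20,0,0,0,0],[0,0,35,0,0,0,0],[0,0,25,0,0,0,0],[0,0,6,0,0,0,0],[0,0,3,0,0,0,0]]]'
python3 -m jog '[[[0,0,2,0,0,0,0],[0,0,2,0,0,0,0],[0,0,1,0,0,0,0],[0,0,0,0,0,0,0]]]'
```

```text
clock: 15.35
position: [0.4658, -0.246, 0.1328]
tool_rot: [-3.141, -0.0, 1.485]
force: [-0.2, -0.4, -2.1]
grip_width: 0.063
finger_force: 45.4
clock: 15.75
position: [0.4661, -0.2467, 0.1296]
tool_rot: [3.14, 0.001, 1.484]
force: [-6.7, 2.3, 19.9]
grip_width: 0.0631
finger_force: 46.5
```

```bash
python3 -m jog '[[[0,0,-1,0,0,0,0.85],[0,0,0,0,0,0,1],[0,0,0,0,0,0,1],[0,0,0,0,0,0,1]]]'
python3 -m jog '[[[0,0,-20,0,0,0,1],[0,0,-45,0,0,0,1],[0,0,-45,0,0,0,1],[0,0,-10,0,0,0,1]]]'
python3 - <<'E'
from h import *
f=bot.grab_frame("scene")
for q in Q[:3]:
    for r in bot.spot_point(q,f)[:2]: print(q,np.round(r["xyz"],4),round(r["conf"],2))
plan((.4425,.121,.19,1.8))
E
```

```text
clock: 16.15
position: [0.4657, -0.2465, 0.129]
tool_rot: [3.141, 0.0, 1.484]
force: [0.6, -0.6, -0.3]
grip_width: 0.0853
finger_force: 0.0
clock: 16.55
position: [0.4669, -0.2469, 0.2531]
tool_rot: [3.137, 0.002, 1.484]
force: [0.2, 0.0, -0.1]
grip_width: 0.0856
finger_force: 0.0
slim_jar_center [0.247  0.3504 0.0474] 0.63
slim_jar_center [0.4445 0.1188 0.0495] 0.58
wide_jar_center [ 0.4637 -0.2465  0.0624] 0.64
square_jar_center [ 0.6205 -0.2796  0.063 ] 0.77
square_jar_center [0.698  0.2327 0.0454] 0.43
tilt [-3.141 -0.   ] at [ 0.4653 -0.2465  0.1943  1.4836]
[46,-7,1,0,0,-0.040] [46,-5,1,0,0,-0.040] [46,-3,1,0,0,-0.040] [46,-1,1,0,0,-0.040] [46,0,1,0,0,-0.040] [46,2,1,0,0,-0.040] [46,4,1,0,0,-0.040] [46,6,1,0,0,-0.040] | n= 8
```

```bash
python3 -m jog '[[[46,-7,1,0,0,-0.04,1],[46,-5,1,0,0,-0.04,1],[46,-3,1,0,0,-0.04,1],[46,-1,1,0,0,-0.04,1],[46,0,1,0,0,-0.04,1]]]' >/dev/null
python3 -m jog '[[[46,2,0,0,0,-0.04,1],[46,4,0,0,0,-0.04,1],[46,6,0,0,0,-0.04,1],[0,0,0,0,0,0,1],[0,0,0,0,0,0,1]]]'
python3 - <<'E'
from h import *
f=wrist(); save(f,"w5.png"); print(proj(f,(.4425,.121,.101)))
hsv=cv2.cvtColor(f["img"],cv2.COLOR_RGB2HSV)
for r in bot.trace("slim_jar_center",f)[:2]:
    m=r["region"]; w=m&(hsv[:,:,1]<70); print(r["conf"],m.sum(),w.sum(),ray(f,np.argwhere(w)[:,::-1].mean(0),.101))
plan((.4425,.121,.068,1.8))
E
```

```text
clock: 17.75
position: [0.4414, 0.123, 0.2427]
tool_rot: [-3.139, -0.0, 1.806]
force: [0.6, 0.3, -0.7]
grip_width: 0.0855
finger_force: 0.0
[319.62363351 262.40460183]
0.63 4227 3280 [0.44113259 0.1250103  0.101     ]
tilt [-3.14  0.  ] at [0.4419 0.1213 0.189  1.8027]
[-0,0,40,0,0,0.001] [-0,0,40,0,0,0.001] [-0,0,40,0,0,0.001] | n= 3
```

View pics/w5.png

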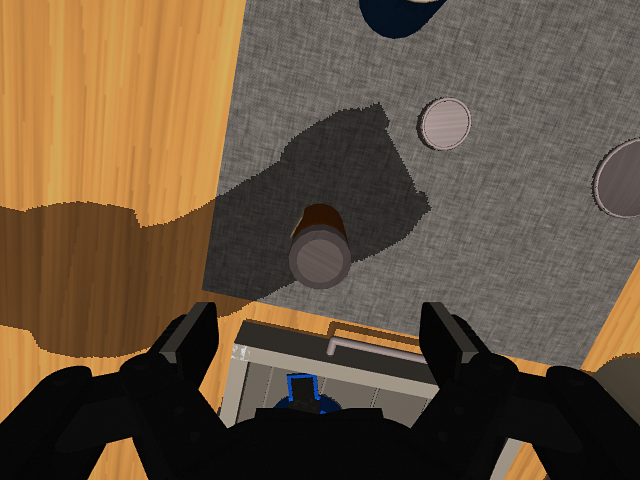

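The jar under the gripper is the amber one. Its cap centre is at (320,259), about 2 mm ahead of the tool.

```bash
python3 -m jog '[[[2,0,35,0,0,0,1],[0,0,45,0,0,0,1],[0,0,28,0,0,0,1],[0,0,13,0,0,0,1],[0,0,0,0,0,0,1]]]'
python3 -m jog '[[[0,0,0,0,0,0,0],[0,0,0,0,0,0,0],[0,0,0,0,0,0,0],[0,0,0,0,0,0,0],[0,0,0,0,0,0,0]]]' 40
python3 -m jog '[[[0,0,0,0,0,0,0],[0,0,-5,0,0,0,0],[0,0,-20,0,0,0,0],[0,0,-45,0,0,0,0],[0,0,-30,0,0,0,0]]]'
python3 -c "
from h import *
plan((.599,-.115,.165,1.6))"
```

```text
clock: 18.35
position: [0.4412, 0.1234, 0.1218]
tool_rot: [-3.139, 0.0, 1.803]
force: [0.0, -0.7, 0.5]
grip_width: 0.0854
finger_force: 0.0
clock: 18.85
position: [0.4421, 0.1242, 0.124]
tool_rot: [3.14, 0.0, 1.803]
force: [-1.9, -1.9, 15.1]
grip_width: 0.0408
finger_force: 38.5
clock: 19.35
position: [0.4416, 0.1245, 0.2254]
tool_rot: [3.141, -0.0, 1.804]
force: [1.0, -1.2, -2.0]
grip_width: 0.0408
finger_force: 41.2
tilt [ 3.141 -0.   ] at [0.4416 0.1245 0.1714 1.8043]
[-45,16,1,0,0,0.034] [-44,18,1,0,0,0.034] [-44,19,1,0,0,0.034] [-43,21,1,0,0,0.034] [-42,22,1,0,0,0.034] [-41,24,1,0,0,0.034] | n= 6
```

```bash
python3 -m jog '[[[-25,9,0,0,0,0,0],[-44,17,1,0,0,0.034,0],[-44,19,1,0,0,0.034,0],[-43,20,1,0,0,0.034,0],[-42,22,1,0,0,0.034,0]]]'
python3 -m jog '[[[-41,23,1,0,0,0.034,0],[-20,12,1,0,0,0.034,0],[0,0,0,0,0,0,0],[0,0,0,0,0,0,0]]]'
python3 - <<'E'
from h import *
f=wrist(); save(f,"w6.png")
for q in Q[4:8]:
    for r in bot.spot_point(q,f)[:2]: print(q,np.round(r["xyz"],4),round(r["conf"],2),proj(f,r["xyz"]).round())
plan((.5985,-.115,.165,1.6))
E
```

```text
clock: 19.85
position: [0.5649, -0.0562, 0.2196]
tool_rot: [3.141, 0.0, 1.666]
force: [0.5, 1.1, -1.9]
grip_width: 0.0406
finger_force: 41.2
clock: 20.25
position: [0.6041, -0.1121, 0.2171]
tool_rot: [-3.141, -0.001, 1.599]
force: [0.0, 0.0, -2.4]
grip_width: 0.0412
finger_force: 41.2
slim_holder_seat [ 0.5986 -0.1185  0.0205] 0.81 [312. 244.]
cup_holder_seat [ 0.48   -0.0927  0.0201] 0.97 [162. 208.]
tilt [ 3.141 -0.   ] at [ 0.6042 -0.1112  0.1633  1.601 ]
[-4,-6,-2,0,0,0.001] | n= 1
```

View pics/w6.png

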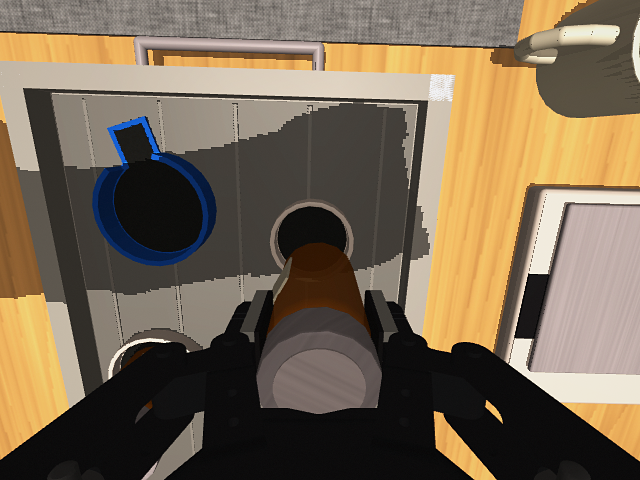

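The slim holder rim has its top at (312,199) and spans u 271–354. The cup holder rim is centred near (155,208) and its tongue ends at (127,123).

```bash
python3 - <<'E'
from h import *
f=wrist()
l,r,t=[ray(f,p,.031) for p in [(270.5,240),(354,240),(312,199)]]; fwd=np.array([np.cos(1.6),np.sin(1.6),0])
print((l+r)/2,np.linalg.norm(l-r),t-.033*fwd)
c=ray(f,(155,208.5),.038); L,Rr=ray(f,(93,205),.038),ray(f,(217,210),.038); print("cuph",c,(L+Rr)/2,np.linalg.norm(L-Rr))
for z in(.019,.022):
    h=ray(f,(127,123),z); print(h,np.arctan2(*(h-c)[1::-1]),np.linalg.norm((h-c)[:2]))
E
```

```text
[ 0.59917695 -0.11164665  0.031     ] 0.06480916748729208 [ 0.59914965 -0.1126124   0.031     ]
cuph [ 0.48316956 -0.08894795  0.038     ] [ 0.48334538 -0.08820123  0.038     ] 0.09058946456466808
[ 0.46041214 -0.0294968   0.019     ] 1.9363807540721067 0.06365798635209971
[ 0.46199017 -0.0295625   0.022     ] 1.9133766928431868 0.06304917093513289
```

```bash
python3 -m jog '[[[-3,-5,10,0,0,0,0],[0,0,30,0,0,0,0],[0,0,24,0,0,0,0],[0,0,6,0,0,0,0],[0,0,3,0,0,0,0]]]'
python3 -m jog '[[[0,0,2,0,0,0,0],[0,0,2,0,0,0,0],[0,0,1,0,0,0,0],[0,0,0,0,0,0,0]]]'
```

```text
clock: 21.05
position: [0.5991, -0.115, 0.1433]
tool_rot: [-3.141, -0.0, 1.6]
force: [0.9, -0.7, -0.8]
grip_width: 0.0413
finger_force: 41.1
clock: 21.45
position: [0.5999, -0.1152, 0.1401]
tool_rot: [3.14, 0.001, 1.6]
force: [-3.3, -0.1, 8.4]
grip_width: 0.0409
finger_force: 42.1
```

```bash
python3 -m jog '[[[0,0,0,0,0,0,0.6],[0,0,0,0,0,0,0.8],[0,0,0,0,0,0,1],[0,0,0,0,0,0,1]]]'
python3 -m jog '[[[0,0,-20,0,0,0,1],[0,0,-45,0,0,0,1],[0,0,-45,0,0,0,1],[0,0,0,0,0,0,1]]]'
python3 - <<'E'
from h import *
f=bot.grab_frame("scene")
for q in Q[:4]:
    for r in bot.spot_point(q,f)[:2]: print(q,np.round(r["xyz"],4),round(r["conf"],2))
plan((.4575,.310,.19,2.06))
E
```

```text
clock: 21.85
position: [0.5995, -0.1152, 0.139]
tool_rot: [3.141, 0.0, 1.6]
force: [-0.0, 0.4, 0.1]
grip_width: 0.0852
finger_force: 0.0
clock: 22.25
position: [0.6014, -0.115, 0.2545]
tool_rot: [3.134, 0.001, 1.6]
force: [0.8, 0.3, -0.9]
grip_width: 0.0857
finger_force: 0.0
slim_jar_center [0.244  0.3516 0.0468] 0.53
square_jar_center [ 0.6188 -0.2759  0.0646] 0.82
square_jar_center [0.4572 0.3093 0.0447] 0.73
cup_center [0.4608 0.3124 0.0406] 0.9
tilt [-3.14 -0.  ] at [ 0.599  -0.1152  0.1938  1.5998]
[43,-13,0,0,0,-0.046] [43,-11,0,0,0,-0.046] [44,-9,0,0,0,-0.046] [44,-7,0,0,0,-0.046] [45,-5,0,0,0,-0.046] [45,-3,0,0,0,-0.046] [45,-1,0,0,0,-0.046] [45,1,0,0,0,-0.046] [45,3,0,0,0,-0.046] [44,5,0,0,0,-0.046] | n= 10
```

```bash
python3 -m jog '[[[43,-13,0,0,0,-0.046,1],[43,-11,0,0,0,-0.046,1],[44,-9,0,0,0,-0.046,1],[44,-7,0,0,0,-0.046,1],[45,-5,0,0,0,-0.046,1]]]' >/dev/null
python3 -m jog '[[[45,-3,0,0,0,-0.046,1],[45,-1,0,0,0,-0.046,1],[45,1,0,0,0,-0.046,1],[45,3,0,0,0,-0.046,1],[44,5,0,0,0,-0.046,1]]]' >/dev/null
python3 -m jog '[[[0,0,0,0,0,0,1],[0,0,0,0,0,0,1]]]'
python3 - <<'E'
from h import *
f=wrist(); save(f,"w7.png")
for r in bot.spot_point("cup_center",f)[:2]: print(np.round(r["xyz"],4),r["conf"])
plan((.4575,.311,.058,2.06))
E
```

```text
clock: 23.7
position: [0.455, 0.3104, 0.2479]
tool_rot: [-3.14, -0.0, 2.062]
force: [1.4, -1.0, -0.1]
grip_width: 0.0851
finger_force: 0.0
[0.4556 0.3122 0.0399] 0.65
tilt [-3.14e+00  1.00e-03] at [0.4561 0.3088 0.1942 2.0586]
[0,1,45,0,0,-0.000] [0,1,45,0,0,-0.000] [0,1,45,0,0,-0.000] | n= 3
```

View pics/w7.png

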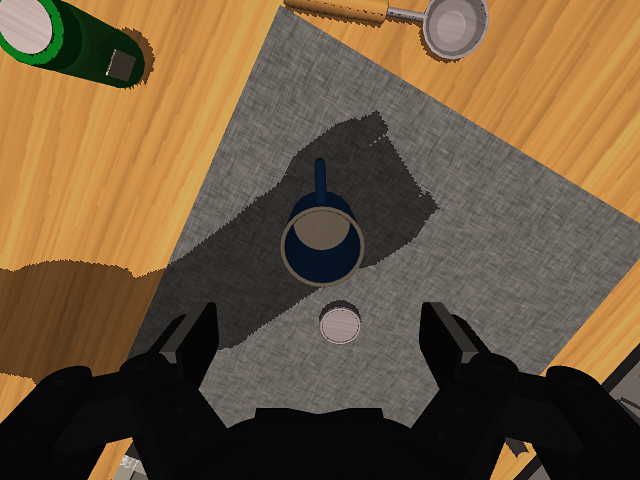

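The cup rim is at (322,246) and the handle points straight ahead at (320,160), in line with the tool. The spare cap at (340,325) is clear.

```bash
python3 - <<'E'
from h import *
f=wrist(); w=ray(f,(322,246),.083); print(w); plan((w[0],w[1],.06,2.06))
E
```

```text
[0.45791364 0.31130021 0.083     ]
tilt [-3.141e+00  1.000e-03] at [0.4562 0.3086 0.1944 2.058 ]
[1,1,45,0,0,-0.001] [1,1,45,0,0,-0.001] [1,1,45,0,0,-0.001] | n= 3
```

```bash
python3 -m jog '[[[2,3,40,0,0,0,1],[0,0,48,0,0,0,1],[0,0,30,0,0,0,1],[0,0,16,0,0,0,1],[0,0,0,0,0,0,1]]]'
python3 -m jog '[[[0,0,0,0,0,0,0],[0,0,0,0,0,0,0],[0,0,0,0,0,0,0],[0,0,0,0,0,0,0],[0,0,0,0,0,0,0]]]' 35
python3 -m jog '[[[0,0,0,0,0,0,0],[0,0,-5,0,0,0,0],[0,0,-20,0,0,0,0],[0,0,-45,0,0,0,0],[0,0,-35,0,0,0,0]]]'
python3 -c "
from h import *
plan((.48,-.091,.165,1.86))"
```

```text
clock: 24.35
position: [0.4573, 0.312, 0.1135]
tool_rot: [-3.139, 0.0, 2.059]
force: [-0.4, 0.5, 0.5]
grip_width: 0.0853
finger_force: 0.0
clock: 24.85
position: [0.4582, 0.3133, 0.1167]
tool_rot: [3.139, 0.0, 2.059]
force: [-0.6, -1.5, 7.1]
grip_width: 0.0579
finger_force: 36.5
clock: 25.35
position: [0.4574, 0.3132, 0.2227]
tool_rot: [3.141, -0.0, 2.06]
force: [-0.2, -0.2, -1.4]
grip_width: 0.0582
finger_force: 38.6
tilt [ 3.141 -0.   ] at [0.4574 0.3132 0.1687 2.0601]
[-41,-19,0,0,0,0.022] [-41,-18,0,0,0,0.022] [-42,-17,0,0,0,0.022] [-42,-16,0,0,0,0.022] [-42,-15,0,0,0,0.022] [-43,-14,0,0,0,0.022] [-43,-13,0,0,0,0.022] [-43,-12,0,0,0,0.022] [-44,-11,0,0,0,0.022] | n= 9
```

```bash
python3 -m jog '[[[-25,-12,0,0,0,0,0],[-41,-19,0,0,0,0.022,0],[-41,-18,0,0,0,0.022,0],[-42,-17,0,0,0,0.022,0],[-42,-16,0,0,0,0.022,0]]]'
python3 -m jog '[[[-42,-15,0,0,0,0.022,0],[-43,-14,0,0,0,0.022,0],[-43,-13,0,0,0,0.022,0],[-40,-12,0,0,0,0.022,0],[-14,-2,0,0,0,0.022,0]]]'
python3 -m jog '[[[0,0,0,0,0,0,0],[0,0,0,0,0,0,0]]]'
python3 - <<'E'
from h import *
f=wrist(); save(f,"w8.png")
for r in bot.spot_point("cup_holder_seat",f)[:2]: print(np.round(r["xyz"],4),r["conf"])
plan((.48,-.091,.165,1.86))
E
```

```text
clock: 25.85
position: [0.4688, 0.1035, 0.221]
tool_rot: [3.14, 0.001, 1.971]
force: [1.3, -0.4, -2.2]
grip_width: 0.0585
finger_force: 38.7
clock: 26.35
position: [0.481, -0.0892, 0.2206]
tool_rot: [-3.141, 0.002, 1.856]
force: [0.0, 1.2, -1.5]
grip_width: 0.0583
finger_force: 38.6
clock: 26.55
position: [0.4816, -0.084, 0.2205]
tool_rot: [3.141, -0.0, 1.862]
force: [0.0, -0.2, -2.0]
grip_width: 0.0581
finger_force: 38.6
tilt [ 3.141 -0.   ] at [ 0.4816 -0.0834  0.1663  1.864 ]
[-7,-4,1,0,0,0.004] | n= 1
```

View pics/w8.png

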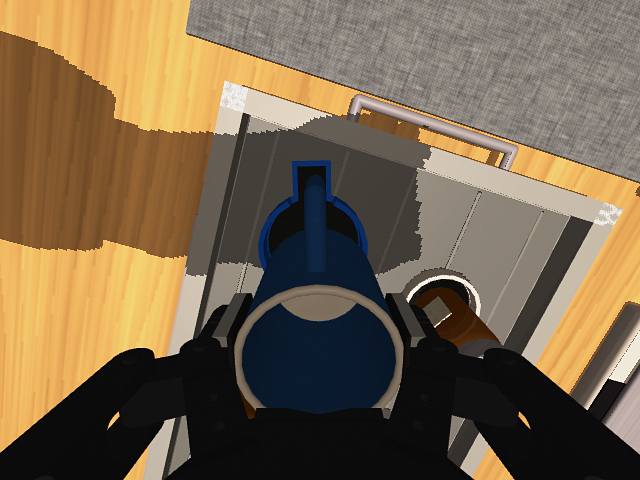

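The handle points along the tongue: the tongue end is at (311,162), and the rim spans u 259–367 at about v 240. The slim jar is standing in its holder.

```bash
python3 - <<'E'
from h import *
f=wrist()
l,r=ray(f,(259,243),.038),ray(f,(367,243),.038); t=ray(f,(311,162),.019); c=(l+r)/2
print(l,r,c,np.linalg.norm(l-r)); print(t,np.arctan2(*(t-c)[1::-1]),t[:2]-.066*np.array([np.cos(1.864),np.sin(1.864)]))
E
```

```text
[ 0.43865345 -0.09779989  0.038     ] [ 0.51785747 -0.07387481  0.038     ] [ 0.47825546 -0.08583735  0.038     ] 0.08273866519570829
[ 0.45962083 -0.02951446  0.019     ] 1.8903133314088192 [ 0.4786962  -0.09269777]
```

```bash
python3 -m jog '[[[-7,-5,10,0,0,0,0],[0,0,35,0,0,0,0],[0,0,27,0,0,0,0],[0,0,7,0,0,0,0],[0,0,4,0,0,0,0]]]'
python3 -m jog '[[[0,0,2,0,0,0,0],[0,0,2,0,0,0,0],[0,0,1,0,0,0,0],[0,0,0,0,0,0,0]]]'
```

```text
clock: 27.2
position: [0.4784, -0.0926, 0.1363]
tool_rot: [-3.141, -0.001, 1.863]
force: [0.1, 0.9, -0.7]
grip_width: 0.0586
finger_force: 38.5
clock: 27.6
position: [0.479, -0.0931, 0.1327]
tool_rot: [3.141, 0.001, 1.862]
force: [-1.2, 0.2, 4.9]
grip_width: 0.0582
finger_force: 39.1
```

Contact on the floor at the expected height, so I release, retreat and check.

```bash
python3 -m jog '[[[0,0,0,0,0,0,0.8],[0,0,0,0,0,0,0.9],[0,0,0,0,0,0,1],[0,0,0,0,0,0,1]]]'
python3 -m jog '[[[0,0,-20,0,0,0,1],[0,0,-45,0,0,0,1],[0,0,-45,0,0,0,1],[0,0,-40,0,0,0,1]]]'
python3 -m jog '[[[-10,-45,0,0,0,0,1],[-10,-45,0,0,0,0,1],[-10,-45,0,0,0,0,1],[0,0,0,0,0,0,1],[0,0,0,0,0,0,1]]]'
python3 - <<'E'
from h import *
for n in ("scene","top"):
    f=bot.grab_frame(n)
    for q in Q[:4]+Q[8:]:
        for r in bot.spot_point(q,f)[:2]: print(q,np.round(r["xyz"],4),round(r["conf"],2))
    if n=="scene":
        cv2.imwrite("pics/end.png",cv2.resize(f["img"][160:400,200:500,::-1],None,fx=2.5,fy=2.5,interpolation=cv2.INTER_CUBIC))
E
```

```text
clock: 28.0
position: [0.4787, -0.093, 0.132]
tool_rot: [3.141, 0.0, 1.862]
force: [0.1, -0.4, -0.7]
grip_width: 0.0857
finger_force: 0.0
clock: 28.4
position: [0.4785, -0.0927, 0.2839]
tool_rot: [3.141, -0.0, 1.862]
force: [0.8, -1.5, 0.3]
grip_width: 0.0856
finger_force: 0.0
clock: 28.9
position: [0.3575, -0.1611, 0.2822]
tool_rot: [3.141, 0.001, 1.86]
force: [1.7, 0.3, 0.4]
grip_width: 0.0854
finger_force: 0.0
slim_jar_center [ 0.5996 -0.1204  0.0686] 0.84
slim_jar_center [0.245  0.3504 0.0468] 0.79
wide_jar_center [ 0.4649 -0.2482  0.0613] 0.58
square_jar_center [ 0.6194 -0.2775  0.0689] 0.66
cup_center [ 0.483  -0.0988  0.0557] 0.63
funnel_center [0.6984 0.2307 0.044 ] 0.71
spare_cap_center [ 0.6182 -0.2759  0.019 ] 0.72
spare_cap_center [0.5187 0.2332 0.0103] 0.68
slim_jar_center [ 0.5991 -0.1208  0.0684] 0.79
slim_jar_center [0.2495 0.3508 0.0474] 0.74
wide_jar_center [ 0.6206 -0.2763  0.0196] 0.37
square_jar_center [ 0.6183 -0.2791  0.0633] 0.62
cup_center [ 0.481  -0.0982  0.0623] 0.83
funnel_center [0.6986 0.2248 0.0463] 0.75
spare_cap_center [0.5243 0.2309 0.008 ] 0.85
```

View pics/end.png

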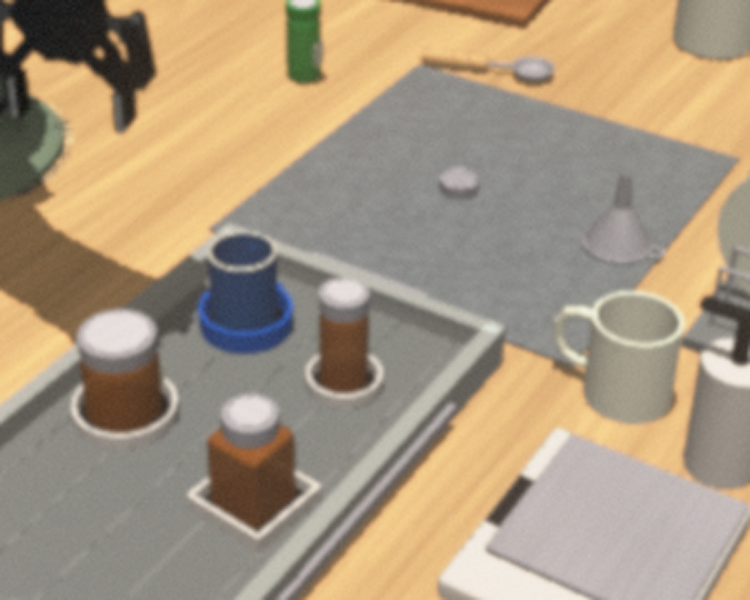

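All four stand upright in their holders: wide at (120,370), cup at (243,290), slim at (343,335) and square at (252,465). The spare cap at (459,182) and the funnel at (620,230) have not moved.

```bash
python3 -c "
from workcell import bot
print(bot.job_done())"
```

```text
the job is handed in; nothing more can be done
None
```

I handed the job in at about 29 s: all four things stand upright in their own holders, the cup's handle in the notch, and the funnel and spare cap haven't moved. That is from the final pictures and the set-down heights; the hand-in call returned no verdict.

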